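Open the specimen case and hold up the tube carrier

TASK

The courier's blue specimen case has come in. Swing its lid (it has an orange tab) all the way open until it rests on its stop, then lift the white tube carrier with the green handle up out of the case without tipping it. Finish still holding it in the air right above the case, level and still, its underside at least 3 cm above the case's rim, so that the nurse can count the tubes: every tube must stay in its place, and the other things on the desk are to be left alone.

Things in the scene. Friction and masses are not known exactly. Their poses are not given: they have to be found in the camera images.
- case: Blue case, fixed to the desk, white lid. Shell 130 mm deep (x), 200 mm wide (y), rim at z = 92 mm; origin at centre of underside. x points from the front (orange tab, robot's side) to the hinge side, y along the width, z up. Walls 11 mm, inner floor at z = 11 mm. A black liner, top at z = 53 mm, leaves a well 90 x 156 mm round the carrier: 3 mm play each side.
- lid (a joint): Lid hinge, rad: 0 shut, 1.8 fully open on its stop, leaning back 13 degrees past upright. No spring or latch; about 1.5 N at the tab lifts it. Past about 1.4 rad it falls open onto the stop by itself and stays there; below about 1.0 it falls shut.
- lid_hinge (a point): Point on the hinge line at the middle of the case's far (+x) edge, 69 mm behind the case's origin, 93 mm above its underside; the line runs along the case's y. The lid is a hollow white cover 52 mm high, 130 mm deep, 200 mm wide, 300 g, open side down when shut.
- tab_grip (a point): Grip point on the orange tab that stands out 44 mm from the middle of the lid's front edge. Tab 20 mm wide (along y), 10 mm thick, in the rim plane. Point: mid width and thickness, 30 mm out from the lid's front, 164 mm from the hinge line, 8 mm above the rim plane; 101 mm over the desk when shut, free space on all sides. It turns between two fingers that pinch it from its sides.
- carrier: White tube carrier, 84 mm (x) by 150 mm (y), about 300 g with its tubes; origin at centre of underside, axes parallel to the case's, standing 11 mm above the desk in the well. Base plate 6 mm, punched deck from 38 to 46 mm; a green handle rises from mid-deck to 118 mm above the underside.
- carrier_grip (a point): Centre of the carrier's green handle bar, 107 mm above the carrier's underside (118 mm over the desk at the start, so above the case's rim): upright bar 64 mm long (carrier's y), 10 mm thick (x), 22 mm high, to be gripped across its thickness. Tube caps reach to 12 to 18 mm below this point, 32 mm or more away from it along the bar.
- tube1_mid (a point): Middle of a filled sample tube with a purple cap, 83 or 89 mm long, 13 mm thick, cap 16 mm, standing loose in a hole of the carrier; the point is 42 mm above the tube's foot, 48 mm above the carrier's underside when seated.
- tube2_mid (a point): Middle of a filled sample tube with a purple cap, 83 or 89 mm long, 13 mm thick, cap 16 mm, standing loose in a hole of the carrier; the point is 42 mm above the tube's foot, 48 mm above the carrier's underside when seated.
- tube3_mid (a point): Middle of a filled sample tube with a purple cap, 83 or 89 mm long, 13 mm thick, cap 16 mm, standing loose in a hole of the carrier; the point is 42 mm above the tube's foot, 48 mm above the carrier's underside when seated.
- tube4_mid (a point): Middle of a filled sample tube with a purple cap, 83 or 89 mm long, 13 mm thick, cap 16 mm, standing loose in a hole of the carrier; the point is 42 mm above the tube's foot, 48 mm above the carrier's underside when seated.
- tube5_mid (a point): Middle of a filled sample tube with a purple cap, 83 or 89 mm long, 13 mm thick, cap 16 mm, standing loose in a hole of the carrier; the point is 42 mm above the tube's foot, 48 mm above the carrier's underside when seated.
- tube6_mid (a point): Middle of a filled sample tube with a purple cap, 83 or 89 mm long, 13 mm thick, cap 16 mm, standing loose in a hole of the carrier; the point is 42 mm above the tube's foot, 48 mm above the carrier's underside when seated.
- test_strips: Bystander: white bottle with black cap, 50 mm across, 133 mm tall, at the back; origin at its underside.
- dropper: Bystander: small white dropper bottle, 26 mm across, 62 mm tall, in a white tray at the back left; origin at its underside.
- tube_w: Bystander: purple-cap tube lying on the forms to the left of the case, 88 mm long, 16 mm thick.
- marker: Bystander: black marker pen lying on the forms to the left of the case, 138 mm long, 12 mm thick.

How it is judged:
On the way, in this order (a step that is already met when the one before it is completed fails the run):
1. the lid rests open on its stop while the carrier still stands in the case (value of joint lid above 1.7 rad and z of carrier in the frame of case below 0.022 m), for 0.3 s.
2. the carrier is lifted clear of the rim, level (z of carrier in the frame of case above 0.122 m and angle between carrier's own z axis and vertical below 0.1 rad), for 0.2 s.
At the end, for the whole second after the job is handed in: Lid on its stop (over 1.7 rad). Fingers hold the carrier off the case: underside 30 mm or more over the rim, middle within 60 mm of the case's in plan, within 0.10 rad of upright, under 30 mm/s and 0.15 rad/s. Six tubes within 14 mm of seated height. Bystanders moved under 30 mm (all of step 2 and value of joint lid above 1.7 rad and horizontal distance between carrier and case below 0.06 m and linear speed of carrier below 0.03 m/s and angular speed of carrier below 0.15 rad/s and contact force between carrier and the fingers above 1 N and contact force between carrier and case below 0.1 N and z of tube1_mid in the frame of carrier between 0.034 and 0.064 m and z of tube2_mid in the frame of carrier between 0.034 and 0.064 m and z of tube3_mid in the frame of carrier between 0.034 and 0.064 m and z of tube4_mid in the frame of carrier between 0.034 and 0.064 m and z of tube5_mid in the frame of carrier between 0.034 and 0.064 m and z of tube6_mid in the frame of carrier between 0.034 and 0.064 m and distance of each of test_strips, dropper, tube_w, marker from where it was at the start of the episode below 0.03 m); the arm keeps its last pose, push and grip.
It fails at once if the carrier is tipped more than 15 degrees (angle between carrier's own z axis and vertical above 0.26 rad).
It fails at once if the bystander test_strips is shifted more than 30 mm (distance of test_strips from where it was at the start of the episode above 0.03 m).
It fails at once if the bystander dropper is shifted more than 30 mm (distance of dropper from where it was at the start of the episode above 0.03 m).
It fails at once if the bystander tube_w is shifted more than 30 mm (distance of tube_w from where it was at the start of the episode above 0.03 m).
It fails at once if the bystander marker is shifted more than 30 mm (distance of marker from where it was at the start of the episode above 0.03 m).
It also fails if it takes over 58 s, if anything falls off the work surface, if the arm or the gripper's body presses on something with over 40 N, if the wrist force passes 120 N, or if a joint passes its speed limit or range.

ROBOT

A 6-joint arm with a two-finger parallel gripper is mounted at the origin on a cart in front of the work surface, level with it; the furniture and walls round the work are solid. World frame = base frame: x ahead of the robot, y to its left, z up, the work surface at z = 0. Lengths are in m, angles in rad, forces in N, time in s.
With the tool pointing down it reaches from about 0.3 to 0.85 m from the base axis. Payload 5.4 kg.
Tool frame: the origin (TCP) lies on the centre line of the jaws, within the pads' length; the fingertips stand 11 mm ahead of it and the grasp point (between the pads) lies 8 mm behind it; z points along the fingers, y is the direction in which the jaws open and shut (so a half turn about z gives the same grasp; the last joint's range is limited). The gripper opens to 85 mm and grips with 20 to 120 N. Pads are 22 mm wide; open, the fingers measure 114 mm over their backs; the gripper's body (76 mm by 85 mm) begins 54 mm behind the grasp point. The pads swing forward as they close: fully open they stand 13 mm farther back than shut.
Start: joints at [0.898, 0.158, 1.597, -0, 1.386, -0.21], TCP at [0.257, 0.514, 0.242] pointing down, gripper open.
Joint ranges: [-2.91, 2.91], [-0.94, 2.29], [0.18, 2.7], [-1.29, 4.43], [0.17, 2.64], [-3, 3]. Speed limits (rad/s): [2.57, 2.57, 3.14, 3.14, 3.14, 3.14].

INTERFACE

Orientations are given as a unit quaternion [w, x, y, z].
In Python, from workcell import monitor, get_image, bot, regions_of gives the robot as it stands.
- The arm moves only by the shell command python3 -m crank 'ROWS' [FORCE]. ROWS is a JSON object of lists of equal length, an entry for each row: "jaw": the closure in counts, from 0 (fully open) to 255 (shut); "slide": the shift along the world's x, y, z in units of 40 mm (1.0 is 40 mm), a list of three; "roll": the turn about the world's z in units of 6 degrees (1.0 is 6 degrees). A call has 1 to 12 rows; each row shifts and turns the commanded pose from where the row before left it; what a row does not reach is not made up. A row lasts 1/10 s, in which the tool goes at most 50 mm and 8.59 degrees, less where a joint would pass 70% of its speed; a pose out of reach is approached as far as the arm can. A call is refused whole if a number of a shift passes 1 or a number of a turn 1, either way. A call with a gripper value outside its range is refused whole. The fingers move at their own pace and stop on an object; FORCE is the grip in N (left out, the last holds). Time passes only in rows, so rows that do not move let the fingers close. It gives the time, the measured TCP pose, the force and the opening at its end, in the units of the state.
- monitor.get_obs(): the state, without advancing time (a new reading comes with each control period).
- get_image(name): name is "scene" or "top" or "wrist"; returns a dict with "frame" (480x640x3 uint8, red, green, blue), "mtx" (3x3 intrinsics, pixels), "extrinsics" (4x4, takes a point from world to camera coordinates); the wrist camera has in their place "tool_from_camera" (4x4, takes a point from camera to tool coordinates, whose origin is the TCP and whose axes are the flange's). Camera axes: x right, y up, looking along -z (the intrinsics and any distortion apply to the point x, -y, -z); pixel columns grow to the right and rows downward; lengths in m; the calibration is good to about 2 mm. A picture is of the moment at which its call begins: read the wrist's pose just before it. There is no depth.
- bot.finish_job(): hands the job in, once; it reports no verdict.
Trained networks look in a picture, given as the dict that the camera call returned (one of the last four; its "shot" number tells which), for a name from the list of things; names that differ only in an ending like _2 or _b are one class to them, and where a whole thing is asked for, a point or a joint stands for the part that bears it (a point fixed in the world has none). Each returns a list of dicts, best first, with "conf" (0 to 1); they miss things now and then, are a little off and sometimes report something else, mostly with a low value. They report only what shows in the picture. A call takes as long as a camera call.
- regions_of(picture, label): "region" (480x640 bool, what is visible of it) and "bbox" ([left, top, width, height] in pixels, round what is visible of it).
The state is a dict: "t": time; "q": joint angles; "qd": joint speeds; "joint_efforts": joint torques, N m; "position": TCP position; "tool_rot": TCP orientation; "contact_force": force on the tool from outside, world axes, zero at the start; "wrist_torque": the same for the moment, N m; "gripper_width": finger opening in m.
Only numpy, scipy, OpenCV 4.12 (cv2) and the standard library are available. Lean on these libraries where they do the work, as an engineer would, in place of code of your own. Each camera call takes 0.05 s, during which the arm holds its last target.

## Working session

There is one attempt and no reset: what is moved stays moved. The work goes in short steps, Python scripts to look and compute and a shell command to move; the robot and the scene stay as the last step left them, time stands still between calls to the robot, and variables do not carry over. Pictures are saved under pics/ and viewed, and the job is handed in when it is done.

```bash
ls; mkdir -p pics
cat > h.py <<'E'
import numpy as np, cv2
from workcell import monitor, get_image, bot, regions_of
def save(im,n): cv2.imwrite(f'pics/{n}.png',cv2.cvtColor(im['frame'],cv2.COLOR_RGB2BGR))
E
python3 - <<'E'
from h import *
o=monitor.get_obs()
for k,v in o.items(): print(k,np.round(v,4))
for n in ['scene','top','wrist']:
    im=get_image(n); save(im,n+'0'); print(n,[k for k in im],np.round(im['mtx'],1).tolist(),np.round(im.get('extrinsics',im.get('tool_from_camera')),4).tolist())
    for l in ['case','lid','tab_grip','carrier','tube_w','marker']:
        for r in regions_of(im,l)[:2]:
            ys,xs=np.nonzero(r['region']); print(l,round(r['conf'],2),r['bbox'],xs.mean().round(1),ys.mean().round(1))
E
```

```text
pics
t 0.0
q [ 0.898   0.1591  1.5982  0.      1.3862 -0.2101]
qd [-0.0003  0.0004 -0.0018 -0.0016  0.001  -0.001 ]
joint_efforts [-5.00000e-04 -3.96005e+01 -3.31427e+01 -3.00000e-04  8.60000e-03
  0.00000e+00]
position [0.2563 0.5141 0.2413]
tool_rot [-4.000e-04  2.293e-01  9.734e-01 -8.000e-04]
contact_force [-0.1703 -0.1886  0.6491]
wrist_torque [-0.0215  0.0143  0.0339]
gripper_width 0.0854
scene ['frame', 'mtx', 'extrinsics', 'shot'] [[577.3, 0.0, 315.3], [0.0, 577.3, 238.8], [0.0, 0.0, 1.0]] [[0.6844, -0.729, 0.0118, -0.3851], [0.5282, 0.5069, 0.6812, -0.3559], [-0.5026, -0.46, 0.732, -1.3896], [0.0, 0.0, 0.0, 1.0]]
case 0.89 [325.9, 245.5, 94.7, 108.2] 369.1 297.8
lid 0.62 [327.6, 247.3, 87.6, 106.2] 369.1 297.9
lid 0.57 [326.6, 247.2, 91.6, 85.2] 369.7 288.5
tab_grip 0.73 [323.0, 247.3, 92.9, 82.8] 369.8 288.9
tube_w 0.56 [259.1, 247.5, 26.5, 12.9] 270.8 253.2
marker 0.47 [217.2, 254.1, 17.2, 30.2] 225.6 266.5
marker 0.35 [255.9, 245.3, 28.8, 16.1] 269.6 252.3
top ['frame', 'mtx', 'extrinsics', 'shot'] [[514.6, 0.0, 317.5], [0.0, 514.6, 240.8], [0.0, 0.0, 1.0]] [[0.0656, -0.9978, 0.0026, -0.0632], [0.9761, 0.0647, 0.2076, -0.5318], [-0.2074, -0.011, 0.9782, -1.0776], [0.0, 0.0, 0.0, 1.0]]
case 0.64 [359.0, 206.7, 110.7, 97.8] 414.1 254.4
lid 0.81 [360.3, 208.9, 113.7, 95.0] 415.7 252.8
tab_grip 0.65 [358.4, 208.5, 113.6, 97.0] 415.7 253.0
tube_w 0.72 [239.2, 260.1, 39.5, 7.6] 257.9 263.0
wrist ['frame', 'mtx', 'tool_from_camera', 'shot'] [[374.4, 0.0, 320.5], [0.0, 374.4, 237.3], [0.0, 0.0, 1.0]] [[-0.0009, 0.9496, 0.3134, 0.0813], [1.0, 0.0009, 0.0001, 0.001], [-0.0002, 0.3134, -0.9496, -0.1325], [0.0, 0.0, 0.0, 1.0]]
```

View pics/scene0.png

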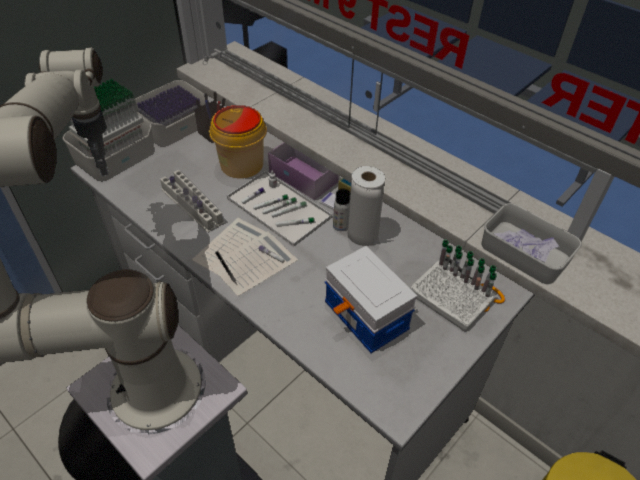

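View pics/top0.png

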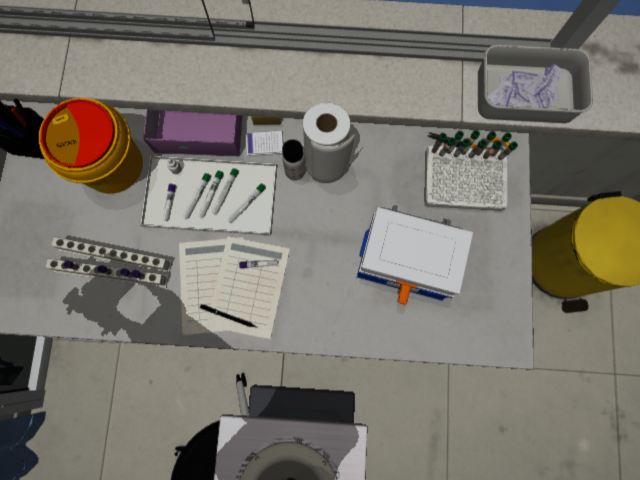

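The scene picture shows the case at about (370,298) with its tab at (344,307). In the top picture the case is at (414,254) and the tab at (404,293). I'll measure the tab and lid corners next.

```bash
cat >> h.py <<'E'
def ray(im,u,v):
    K=im['mtx'];E=im['extrinsics'];R=E[:3,:3];t=E[:3,3]
    d=np.array([(u-K[0,2])/K[0,0],-(v-K[1,2])/K[1,1],-1.]);return -R.T@t,R.T@d
def atz(im,u,v,z):
    c,d=ray(im,u,v);return c+d*(z-c[2])/d[2]
def proj(im,P):
    K=im['mtx'];E=im['extrinsics'];p=np.atleast_2d(P)@E[:3,:3].T+E[:3,3]
    return np.c_[K[0,0]*p[:,0]/-p[:,2]+K[0,2],-K[1,1]*p[:,1]/-p[:,2]+K[1,2]]
def tri(rs):
    A=0;b=0
    for c,d in rs:
        d=d/np.linalg.norm(d);M=np.eye(3)-np.outer(d,d);A=A+M;b=b+M@c
    return np.linalg.solve(A,b)
E
python3 - <<'E'
from h import *
B={'scene':(310,280,370,330),'top':(385,275,425,315)}
rs=[]
for n in B:
    im=get_image(n);f=im['frame'];x0,y0,x1,y1=B[n]
    h=cv2.cvtColor(f,cv2.COLOR_RGB2HSV)
    m=(h[...,0]>5)&(h[...,0]<22)&(h[...,1]>150)&(h[...,2]>90)
    mm=np.zeros_like(m);mm[y0:y1,x0:x1]=m[y0:y1,x0:x1]
    ys,xs=np.nonzero(mm);print(n,len(xs),xs.min(),xs.max(),ys.min(),ys.max(),xs.mean(),ys.mean())
    rs.append(ray(im,xs.mean(),ys.mean()))
    print(atz(im,xs.mean(),ys.mean(),.103))
    r=regions_of(im,'lid')[0]['region'].astype(np.uint8)
    w=((h[...,1]<40)&(h[...,2]>140)).astype(np.uint8)&cv2.dilate(r,np.ones((5,5)))
    c=max(cv2.findContours(w,0,2)[0],key=cv2.contourArea);hull=cv2.convexHull(c)
    ap=cv2.approxPolyDP(hull,4,True)[:,0];print(ap.tolist())
    for p in ap: print(p,atz(im,*p,.145).round(4))
    cv2.imwrite(f'pics/z_{n}.png',cv2.resize(cv2.cvtColor(f,cv2.COLOR_RGB2BGR)[180:330,300:500],(800,600),interpolation=2))
print(tri(rs))
E
```

```text
scene 145 334 353 297 313 342.68275862068964 306.048275862069
[ 0.43116698 -0.21488349  0.103     ]
[[365, 246], [416, 295], [376, 319], [326, 267]]
[365 246] [ 0.5929 -0.1479  0.145 ]
[416 295] [ 0.5549 -0.3411  0.145 ]
[376 319] [ 0.4326 -0.3153  0.145 ]
[326 267] [ 0.469  -0.1227  0.145 ]
top 235 397 416 280 303 404.32340425531913 291.17021276595744
[ 0.43047072 -0.21455108  0.103     ]
[[472, 232], [459, 294], [359, 270], [377, 207]]
[472 232] [ 0.555  -0.3415  0.145 ]
[459 294] [ 0.4268 -0.3161  0.145 ]
[359 270] [ 0.4618 -0.1158  0.145 ]
[377 207] [ 0.5949 -0.1463  0.145 ]
[ 0.4307545  -0.21475884  0.10313533]
```

```bash
ls pics
```

```text
scene0.png
top0.png
wrist0.png
z_scene.png
z_top.png
```

View pics/z_top.png

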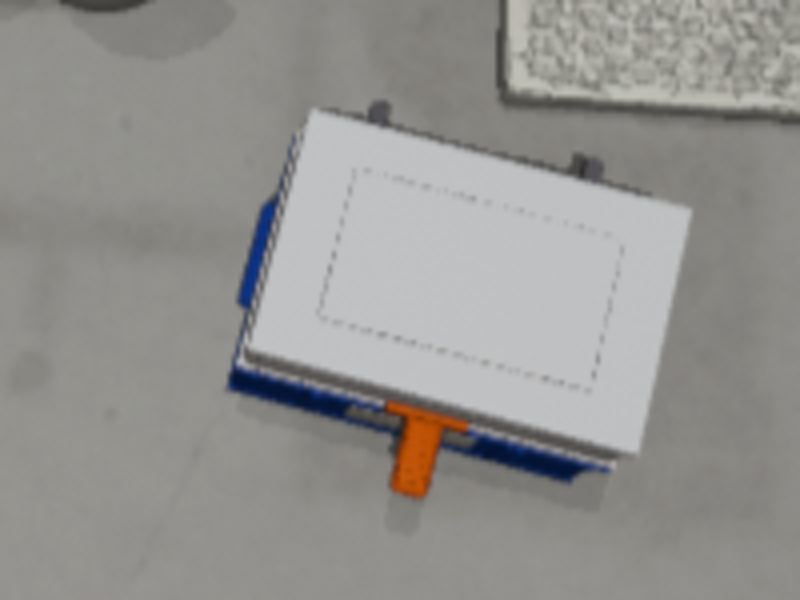

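View pics/z_scene.png

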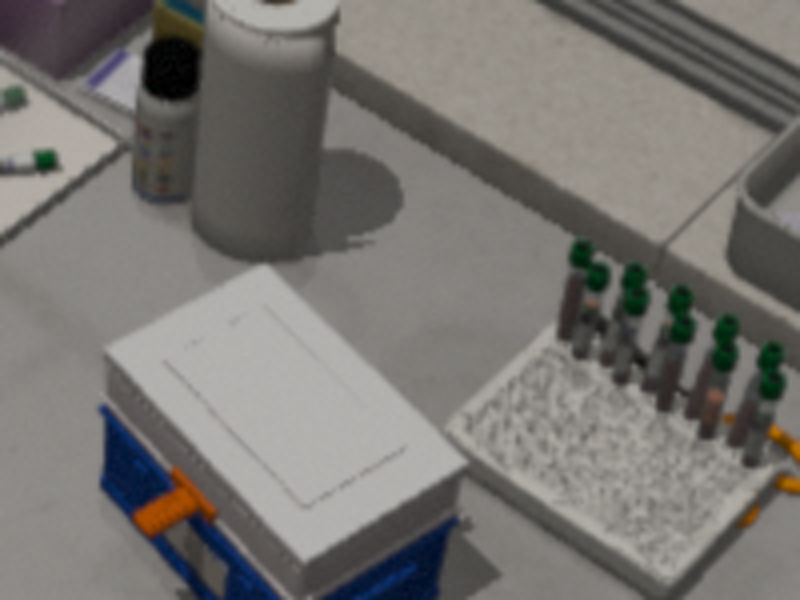

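```bash
python3 -m crank '{"jaw":[0,0,0,0,0,0,0,0,0,0,0,0],"slide":[[0.2,-0.6,0],[0.2,-1,0],[0.2,-1,0],[0.2,-1,0],[0.2,-1,0],[0.2,-1,0],[0.2,-1,0],[0.2,-1,0],[0.2,-1,0],[0.2,-1,0],[0.2,-1,0],[0.2,-0.6,0]],"roll":[0.2,0.2,0.2,0.2,0.2,0.2,0.2,0.2,0.2,0.2,0.2,0.2]}' 40
python3 - <<'E'
from h import *
im=get_image('top')
c=np.array([.511,-.231]);y=-.197;R=np.array([[np.cos(y),-np.sin(y)],[np.sin(y),np.cos(y)]])
f=cv2.cvtColor(im['frame'],cv2.COLOR_RGB2BGR)
for p in [(-109,10,106),(-109,-10,106),(-65,100,92),(-65,-100,92),(65,-100,145),(65,100,145),(-65,100,145),(-65,-100,145)]:
    w=np.r_[c+R@np.array(p[:2])/1e3,p[2]/1e3];u=proj(im,w)[0];print(p,u.round(1));cv2.circle(f,tuple(np.int32((u*16).round())),16,(0,0,255),-1,shift=4)
cv2.imwrite('pics/fit1.png',cv2.resize(f[180:330,300:500],(800,600),interpolation=2))
E
```

```text
t: 2.45
position: [0.3529, 0.0642, 0.2426]
tool_rot: [0.001, 0.106, 0.994, -0.0]
contact_force: [-0.1, 0.5, -0.1]
gripper_width: 0.0851
(-109, 10, 106) [397.  302.4]
(-109, -10, 106) [406.5 304.9]
(-65, 100, 92) [359.2 271.6]
(-65, -100, 92) [452.2 296.3]
(65, -100, 145) [472.2 231.9]
(65, 100, 145) [376.7 207.2]
(-65, 100, 145) [361.3 267.7]
(-65, -100, 145) [459.1 293.6]
```

View pics/fit1.png

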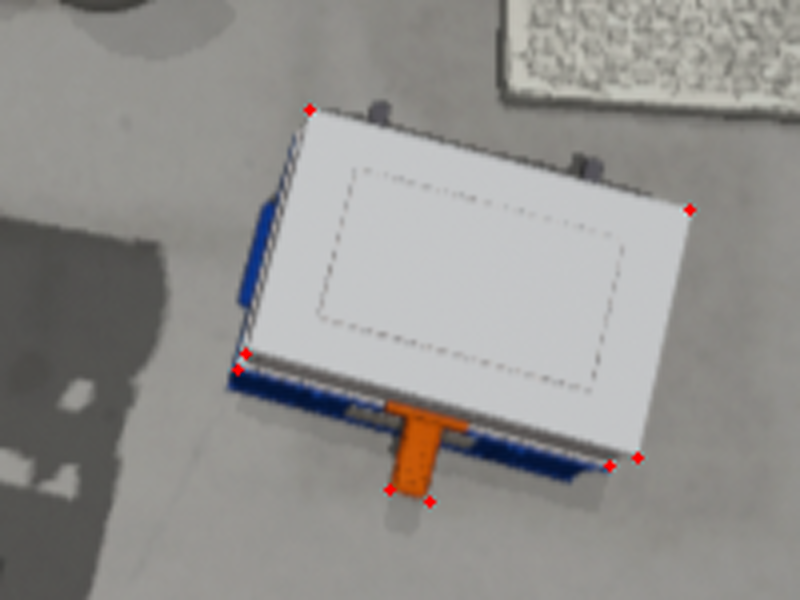

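The fit overlay matches the case: the lid corners lie on the markers, and the tab tip falls at about (402,303) in the full top picture.

```bash
python3 -m crank '{"jaw":[0,0,0,0,0,0,0,0,0,0,0],"slide":[[0.2,-0.8,0],[0.2,-0.9,0],[0.2,-0.9,0],[0.2,-0.9,0],[0.2,-0.9,0],[0.2,-0.9,0],[0.2,-0.9,0],[0.2,-0.7,0],[0,0,-0.5],[0,0,-0.5],[0,0,0]],"roll":[0.15,0,0,0,0,0,0,0,0,0,0]}'
python3 - <<'E'
from h import *
im=get_image('wrist');save(im,'w1')
E
```

```text
t: 3.6
position: [0.4153, -0.2082, 0.1995]
tool_rot: [-0.002, 0.098, 0.995, 0.002]
contact_force: [-0.3, -1.2, -0.4]
gripper_width: 0.0855
```

View pics/w1.png

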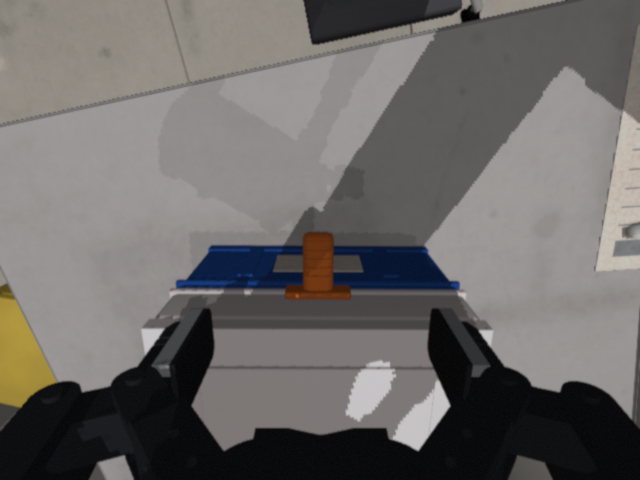

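The wrist picture shows the tab at (318,262), centred between the open fingers, with the case square to the image. Next I go down and pinch.

```bash
python3 -m crank '{"jaw":[0,0,0,0,60,120,255,255,255,255,255],"slide":[[0.05,-0.05,-0.7],[0,0,-0.7],[0,0,-0.7],[0,0,-0.48],[0,0,0],[0,0,0],[0,0,0],[0,0,0],[0,0,0],[0,0,0],[0,0,0]],"roll":[0,0,0,0,0,0,0,0,0,0,0]}' 30
python3 - <<'E'
from h import *
im=get_image('wrist');save(im,'w2')
print({k:np.round(v,3) for k,v in monitor.get_obs().items() if k in('contact_force','wrist_torque','position')})
E
```

```text
t: 4.75
position: [0.4199, -0.2108, 0.1008]
tool_rot: [0.001, 0.098, 0.995, 0.001]
contact_force: [0.8, 7.1, 8.6]
gripper_width: 0.0195
{'position': array([ 0.42 , -0.211,  0.101]), 'contact_force': array([0.51 , 6.387, 8.225]), 'wrist_torque': array([ 1.166, -0.089, -0.171])}
```

View pics/w2.png

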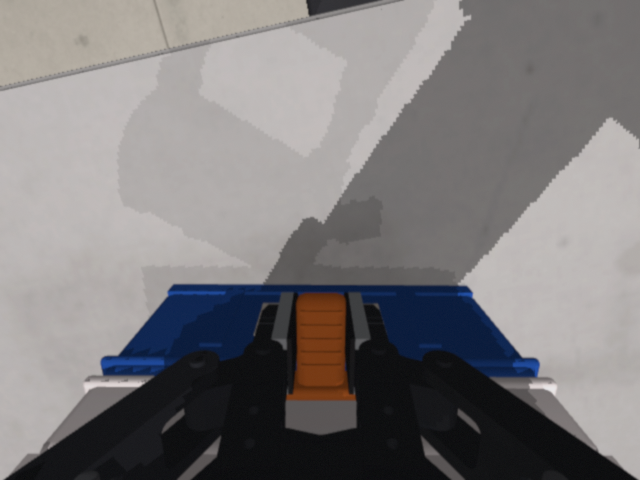

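The wrist picture shows the tab at (321,345) pinched between the pads, and the opening reads 19.5 mm. I'll work out the arc.

Run:
```python
from h import *
th=np.arange(0,1.75,.1)
x=-164*np.cos(th+.049);z=164*np.sin(th+.049)
d=np.c_[np.diff(x)*.981,np.diff(x)*-.196,np.diff(z)]/40
print(d.round(2))
```

```text
[[ 0.04 -0.01  0.41]
 [ 0.08 -0.02  0.4 ]
 [ 0.12 -0.02  0.39]
 [ 0.16 -0.03  0.38]
 [ 0.19 -0.04  0.36]
 [ 0.23 -0.05  0.34]
 [ 0.26 -0.05  0.31]
 [ 0.29 -0.06  0.29]
 [ 0.31 -0.06  0.26]
 [ 0.34 -0.07  0.22]
 [ 0.36 -0.07  0.19]
 [ 0.37 -0.07  0.15]
 [ 0.39 -0.08  0.11]
 [ 0.4  -0.08  0.07]
 [ 0.4  -0.08  0.03]
 [ 0.4  -0.08 -0.01]
 [ 0.4  -0.08 -0.05]]
```

```bash
python3 -m crank '{"jaw":[255,255,255,255,255,255],"slide":[[0.02,0.03,0.2],[0.02,0.02,0.2],[0.08,-0.02,0.4],[0.12,-0.02,0.39],[0.16,-0.03,0.38],[0,0,0]],"roll":[0,0,0,0,0,0]}'
python3 - <<'E'
from h import *
im=get_image('scene');save(im,'s3')
E
```

```text
t: 5.4
position: [0.4358, -0.2138, 0.1644]
tool_rot: [0.001, 0.098, 0.995, -0.002]
contact_force: [0.3, -5.2, -1.6]
gripper_width: 0.0192
```

View pics/s3.png

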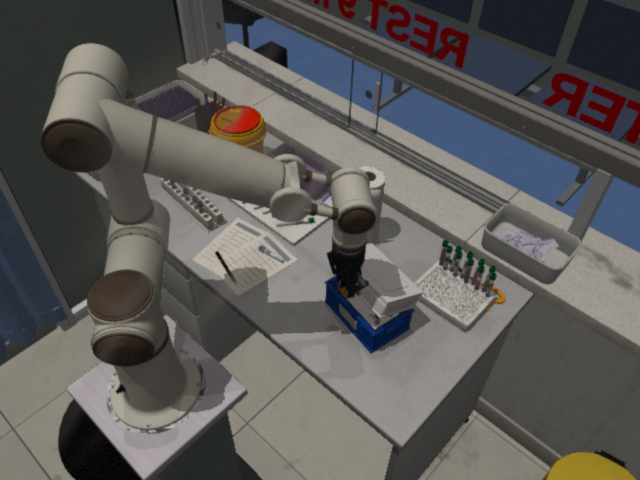

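The scene picture shows the lid rising with the fingers on the tab, near (360,285). I'll keep following the arc.

```bash
python3 -m crank '{"jaw":[255,255,255,255,255,255],"slide":[[0.19,-0.06,0.36],[0.23,-0.05,0.34],[0.26,-0.05,0.31],[0.29,-0.06,0.29],[0.31,-0.06,0.26],[0,0,0]],"roll":[0,0,0,0,0,0]}'
```

```text
t: 6.05
position: [0.4862, -0.2242, 0.2244]
tool_rot: [-0.0, 0.098, 0.995, -0.001]
contact_force: [-1.1, -3.4, -0.9]
gripper_width: 0.0191
```

```bash
python3 -m crank '{"jaw":[255,255,255,255,255,255,255,255],"slide":[[0.34,-0.08,0.22],[0.36,-0.08,0.19],[0.37,-0.08,0.15],[0.39,-0.08,0.11],[0.4,-0.08,0.07],[0.4,-0.08,0.03],[0.4,-0.08,-0.01],[0,0,0]],"roll":[0,0,0,0,0,0,0,0]}'
python3 - <<'E'
from h import *
im=get_image('scene');save(im,'s4')
E
```

```text
t: 6.85
position: [0.5926, -0.2461, 0.2545]
tool_rot: [-0.0, 0.097, 0.995, -0.0]
contact_force: [-1.0, -1.7, 3.3]
gripper_width: 0.019
```

View pics/s4.png

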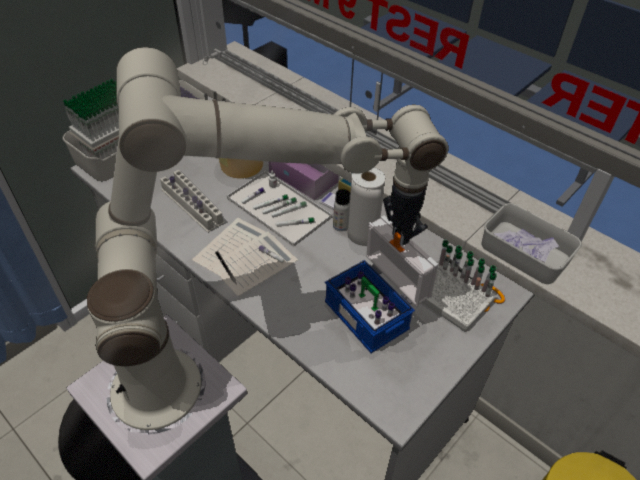

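The scene picture shows the lid just past upright near (400,260), with the carrier and its green handle visible at (370,295). I'll take the lid to its stop, let go and rise.

```bash
python3 -m crank '{"jaw":[255,255,255,120,60,0,0,0,0,0,0,0],"slide":[[0.4,-0.08,-0.05],[0.28,-0.06,-0.06],[0,0,0],[0,0,0],[0,0,0],[0,0,0],[0,0,0],[0,0,0.6],[0,0,0.8],[0,0,0.8],[-0.5,0.1,0],[-0.8,0.15,0]],"roll":[0,0,0,0,0,0,0,0,0,0,0,0]}'
python3 -m crank '{"jaw":[0,0,0,0],"slide":[[-0.8,0.15,0],[-0.8,0.15,0],[-0.8,0.15,0],[0,0,0]],"roll":[-1,-1,-1,-1]}'
python3 - <<'E'
from h import *
im=get_image('scene');save(im,'s5')
im=get_image('top');save(im,'t5')
E
```

```text
t: 8.1
position: [0.568, -0.2417, 0.3394]
tool_rot: [0.001, 0.097, 0.995, -0.001]
contact_force: [0.1, 0.1, 0.3]
gripper_width: 0.0854
t: 8.5
position: [0.4687, -0.2225, 0.338]
tool_rot: [-0.001, 0.305, 0.952, 0.0]
contact_force: [0.2, 0.1, -0.3]
gripper_width: 0.0853
```

View pics/s5.png

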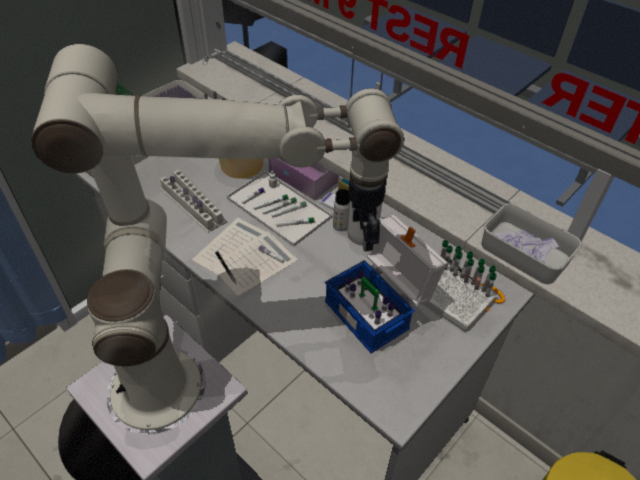

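View pics/t5.png

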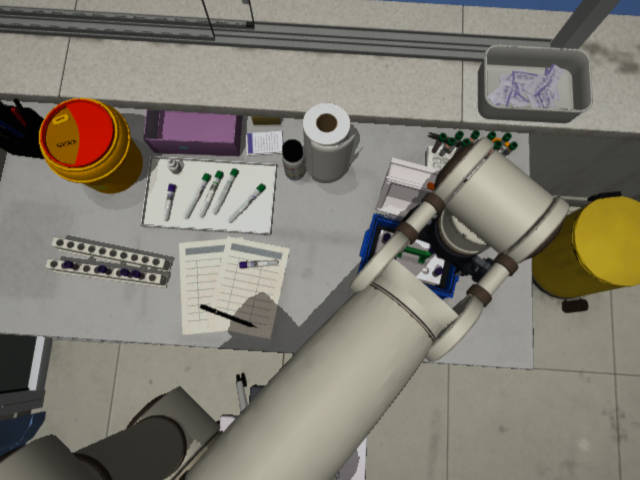

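```bash
python3 -m crank '{"jaw":[0,0,0,0,0,0,0,0,0,0,0,0],"slide":[[0.1,-0.02,0],[0.1,-0.02,0],[0.1,-0.02,0],[0.1,-0.02,0],[0.1,-0.02,0],[0.1,-0.02,0],[0.1,-0.02,0],[0.1,-0.02,0],[0.1,-0.02,0],[0.1,-0.02,0],[0.06,0,0],[0,0,0]],"roll":[-1,-1,-1,-1,-1,-1,-1,-1,-1,-1,-0.95,0]}'
python3 - <<'E'
from h import *
o=monitor.get_obs();print(o['position'].round(4) if hasattr(o['position'],'round') else o['position'],np.round(o['tool_rot'],4),np.round(o['q'],2))
w=get_image('wrist');save(w,'w6');s=get_image('scene');save(s,'s6')
c=np.array([.511,-.231]);y=-.197;R=np.array([[np.cos(y),-np.sin(y)],[np.sin(y),np.cos(y)]])
def C(p): return np.r_[c+R@np.array(p[:2])/1e3,p[2]/1e3]
for th in (1.6,1.7,1.8):
    print(th,proj(s,C((69-178*np.cos(th+.049),0,93+178*np.sin(th+.049)))))
f=s['frame'];h=cv2.cvtColor(f,cv2.COLOR_RGB2HSV)
m=(h[...,0]>5)&(h[...,0]<22)&(h[...,1]>150)&(h[...,2]>70);m[:200]=0;m[270:]=0;m[:,:390]=0;m[:,430:]=0
ys,xs=np.nonzero(m);print('tab',xs.min(),xs.max(),ys.min(),ys.max())
def g(f,box):
    h=cv2.cvtColor(f,cv2.COLOR_RGB2HSV);m=(h[...,0]>40)&(h[...,0]<80)&(h[...,1]>120)&(h[...,2]>60)
    mm=np.zeros_like(m);x0,y0,x1,y1=box;mm[y0:y1,x0:x1]=m[y0:y1,x0:x1];return mm
ys,xs=np.nonzero(g(f,(330,265,410,340)));print('green scene',len(xs),xs.min(),xs.max(),ys.min(),ys.max())
print('pred bar corners',proj(s,[C((a,b,z)) for a in(-5,5) for b in (-32,32) for z in (107,129)]).round(1).tolist())
cv2.imwrite('pics/s6z.png',cv2.resize(cv2.cvtColor(f,cv2.COLOR_RGB2BGR)[210:360,300:500],(800,600),interpolation=2))
E
```

```text
t: 9.8
position: [0.5145, -0.2315, 0.338]
tool_rot: [-0.0, 0.77, 0.638, 0.0]
contact_force: [-0.1, 0.6, 1.0]
gripper_width: 0.0854
[ 0.5145 -0.2315  0.338 ] [-2.000e-04  7.704e-01  6.376e-01  1.000e-04] [-0.64  0.08  1.49  0.    1.57 -0.45]
1.6 [[400.81013268 232.10141145]]
1.7 [[406.24621969 229.70841499]]
1.8 [[411.41936336 227.90335534]]
tab 401 414 228 246
green scene 45 363 377 278 310
pred bar corners [[374.9, 299.4], [375.7, 294.0], [358.9, 282.9], [359.5, 277.5], [378.0, 297.6], [378.8, 292.2], [362.0, 281.2], [362.6, 275.8]]
```

View pics/w6.png

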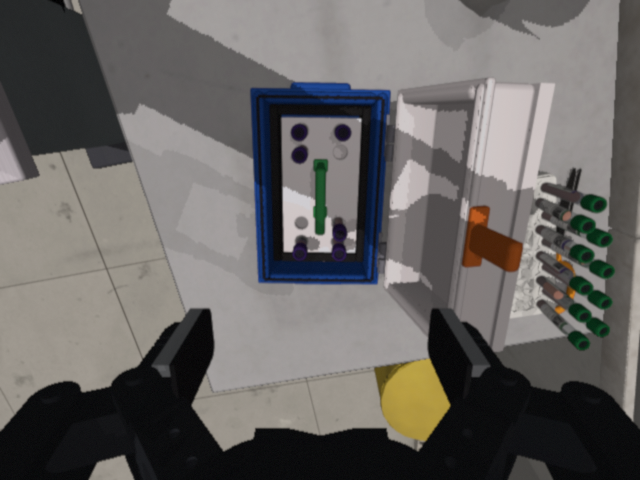

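View pics/s6z.png

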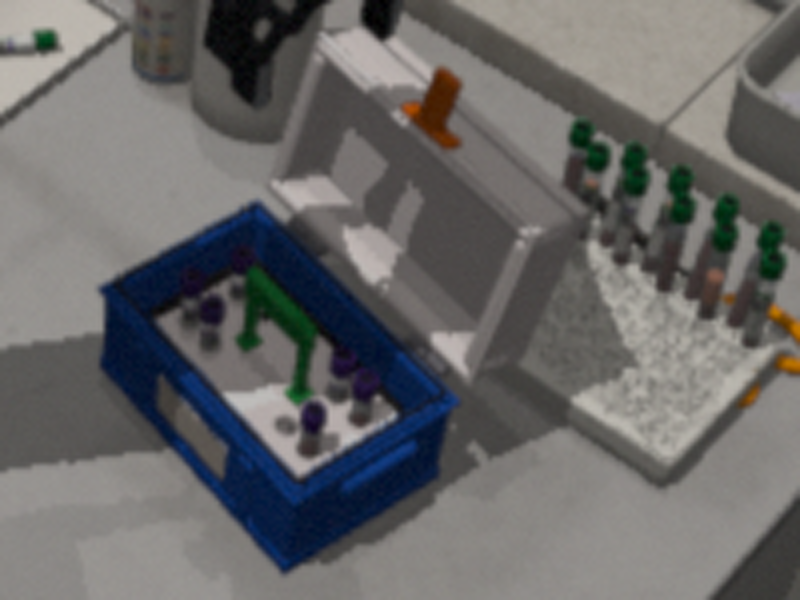

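The wrist picture shows the handle upright from (320,160) to (319,233), midway between the fingers and parallel to the case, with all six purple caps visible. In the scene picture the lid rests leaning back, its tab tip at (410,228), where about 1.8 rad is predicted. I'll locate the handle exactly.

```bash
cat > hd.py <<'E'
from h import *
from scipy.spatial.transform import Rotation as Ro
def handle(ztop):
    o=monitor.get_obs();w=get_image('wrist')
    q=np.array(o['tool_rot']);Rw=Ro.from_quat([q[1],q[2],q[3],q[0]]).as_matrix();T=np.array(w['tool_from_camera']);K=w['mtx']
    h=cv2.cvtColor(w['frame'],cv2.COLOR_RGB2HSV);m=((h[...,0]>40)&(h[...,0]<80)&(h[...,1]>130)&(h[...,2]>40)).astype(np.uint8)
    m[:,:250]=0;m[:,390:]=0
    n,l,st,ce=cv2.connectedComponentsWithStats(m);i=1+st[1:,4].argmax();print(st[i],ce[i])
    ys,xs=np.nonzero(l==i)
    def at(u,v,z):
        d=Rw@T[:3,:3]@np.array([(u-K[0,2])/K[0,0],-(v-K[1,2])/K[1,1],-1.]);c=np.array(o['position'])+Rw@T[:3,3]
        return c+d*(z-c[2])/d[2]
    mid=[(xs[ys==r].mean(),r) for r in range(ys.min()+3,ys.max()-2)]
    fit=np.polyfit([r for _,r in mid],[x for x,_ in mid],1);e=[at(np.polyval(fit,r),r,ztop) for r in(ys.min(),ys.max())]
    d=e[0]-e[1];print('ends',np.round(e,4).tolist(),'len',np.linalg.norm(d),'mid',np.mean(e,0).round(4),'bar dir deg',np.degrees(np.arctan2(d[1],d[0])))
    print('tcp',o['position'],'tool y deg',np.degrees(np.arctan2(Rw[1,1],Rw[0,1])));return w
E
python3 -c "
from hd import *
handle(.129)"
```

```text
[314 160  14  73 657] [320.39878234 193.6194825 ]
ends [[0.522, -0.19, 0.129], [0.5082, -0.2565, 0.129]] len 0.0678928969905481 mid [ 0.5151 -0.2233  0.129 ] bar dir deg 78.28536773027106
tcp [ 0.51417918 -0.23150917  0.33814163] tool y deg -10.684824463630635
```

Run:
```python
import cv2
f=cv2.imread('pics/w6.png');cv2.imwrite('pics/w6z.png',cv2.resize(f[70:300,230:410],(470,600),interpolation=2))
```

```text
(no output)
```

View pics/w6z.png

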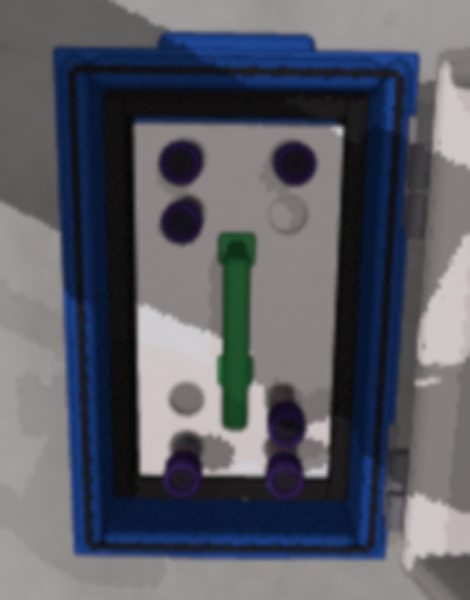

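The close-up shows the bar from about (320,166) to (320,233) in the full picture, with the caps clear of where the pads will go. I'll part-close the jaws and go down.

```bash
python3 -m crank '{"jaw":[130,150,150,150,150,150,150,150],"slide":[[0,0.09,-0.8],[0,0,-0.8],[0,0,-0.8],[0,0,-0.8],[0,0,-0.8],[0,0,-0.4],[0,0,0],[0,0,0]],"roll":[-0.1,0,0,0,0,0,0,0]}'
python3 - <<'E'
from hd import *
w=handle(.129);save(w,'w7')
E
```

```text
t: 10.75
position: [0.5142, -0.2281, 0.1629]
tool_rot: [0.0, 0.774, 0.633, 0.0]
contact_force: [-0.1, 0.4, -0.4]
gripper_width: 0.0352
[ 311  196   22  149 2635] [321.56660342 267.15597723]
ends [[0.5234, -0.1827, 0.129], [0.5078, -0.2589, 0.129]] len 0.07769248136274695 mid [ 0.5156 -0.2208  0.129 ] bar dir deg 78.45669050236641
tcp [ 0.51417933 -0.22812413  0.1629373 ] tool y deg -11.447386414229946
```

View pics/w7.png

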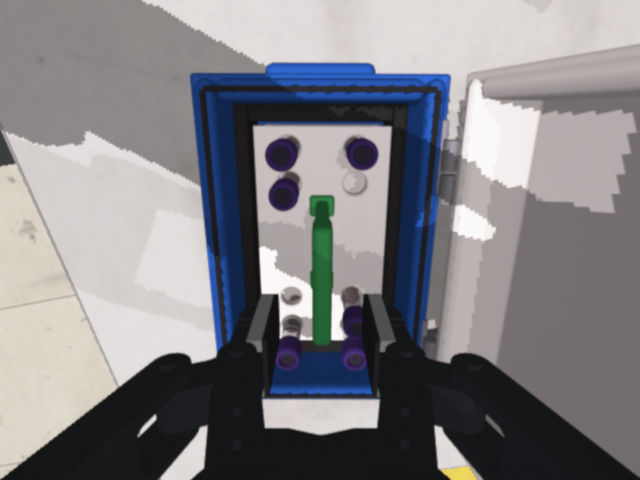

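The wrist picture shows the bar at column 322, midway between the fingers at (265,330) and (378,330). The measured centre is (0.514,-0.228), right under the TCP.

```bash
python3 -m crank '{"jaw":[150,150,150,150,150,190,255,255,255,255,255,255],"slide":[[0,0,-0.4],[0,0,-0.4],[0,0,-0.3],[0,0,-0.15],[0,0,0],[0,0,0],[0,0,0],[0,0,0],[0,0,0],[0,0,0],[0,0,0],[0,0,0]],"roll":[0,0,0,0,0,0,0,0,0,0,0,0]}' 80
python3 - <<'E'
from h import *
save(get_image('wrist'),'w8')
E
```

```text
t: 12.0
position: [0.5148, -0.2284, 0.1135]
tool_rot: [0.001, 0.774, 0.633, 0.0]
contact_force: [1.7, 0.4, 4.7]
gripper_width: 0.0087
```

View pics/w8.png

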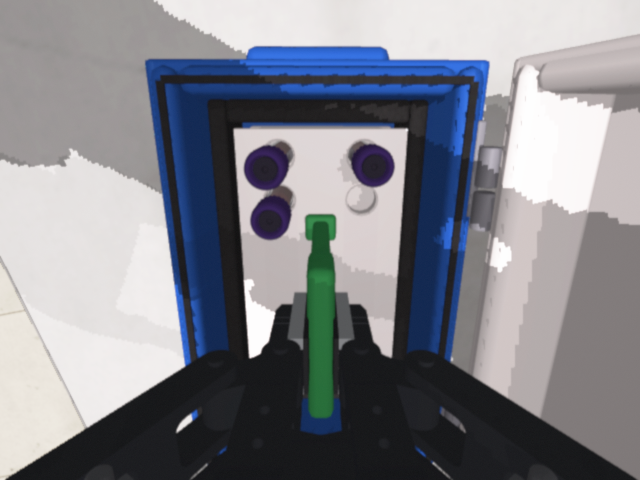

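The bar at (320,340) is pinched in the middle between the pads. I'll lift slowly, straight up.

```bash
python3 -m crank '{"jaw":[255,255,255,255,255,255,255,255,255,255,255,255],"slide":[[0,0,0.05],[0,0,0.08],[0,0,0.1],[0,0,0.1],[0,0,0.1],[0,0,0.1],[0,0,0.1],[0,0,0.1],[0,0,0.1],[0,0,0.1],[0,0,0.07],[0,0,0]],"roll":[0,0,0,0,0,0,0,0,0,0,0,0]}'
python3 - <<'E'
from h import *
save(get_image('wrist'),'w9');save(get_image('scene'),'s9');print(np.round(monitor.get_obs()['wrist_torque'],2))
E
```

```text
t: 13.25
position: [0.5142, -0.2281, 0.1529]
tool_rot: [0.0, 0.774, 0.633, 0.0]
contact_force: [-0.4, -0.1, -2.3]
gripper_width: 0.0085
[-0.01  0.02 -0.01]
```

View pics/w9.png

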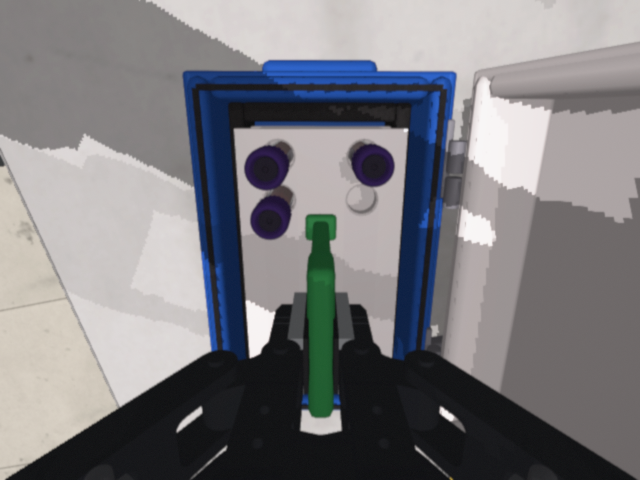

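View pics/s9.png

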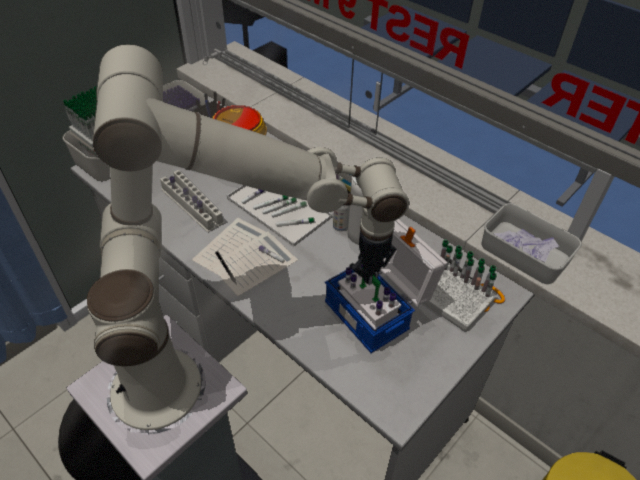

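The carrier has risen with the gripper. In the wrist picture it sits in exactly the same place in tool view, with the deck edge at row 128, so it is level. I'll continue.

```bash
python3 -m crank '{"jaw":[255,255,255,255,255,255,255,255,255,255,255,255],"slide":[[0,0,0.1],[0,0,0.2],[0,0,0.25],[0,0,0.25],[0,0,0.25],[0,0,0.25],[0,0,0.25],[0,0,0.25],[0,0,0.25],[0,0,0.25],[0,0,0.25],[0,0,0.1]],"roll":[0,0,0,0,0,0,0,0,0,0,0,0]}'
python3 -m crank '{"jaw":[255,255,255,255,255,255,255,255,255,255],"slide":[[0,0,0],[0,0,0],[0,0,0],[0,0,0],[0,0,0],[0,0,0],[0,0,0],[0,0,0],[0,0,0],[0,0,0]],"roll":[0,0,0,0,0,0,0,0,0,0]}'
python3 - <<'E'
from h import *
save(get_image('wrist'),'w10');s=get_image('scene');print(np.round(monitor.get_obs()['wrist_torque'],2))
save(s,'s10');cv2.imwrite('pics/s10z.png',cv2.resize(cv2.cvtColor(s['frame'],cv2.COLOR_RGB2BGR)[195:345,300:500],(800,600),interpolation=2))
E
```

```text
t: 14.55
position: [0.5144, -0.2283, 0.2599]
tool_rot: [0.001, 0.774, 0.633, 0.0]
contact_force: [0.0, -0.6, -1.9]
gripper_width: 0.0083
t: 15.55
position: [0.5139, -0.2279, 0.2583]
tool_rot: [0.0, 0.774, 0.633, 0.0]
contact_force: [-1.0, 0.2, -2.3]
gripper_width: 0.0082
[ 0.04  0.01 -0.02]
```

View pics/w10.png

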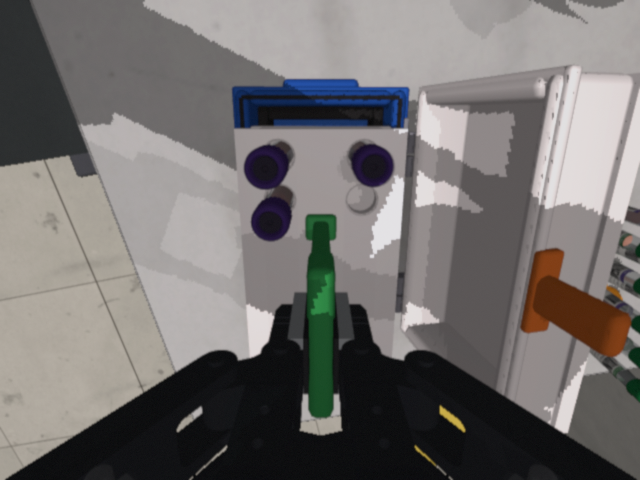

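View pics/s10z.png

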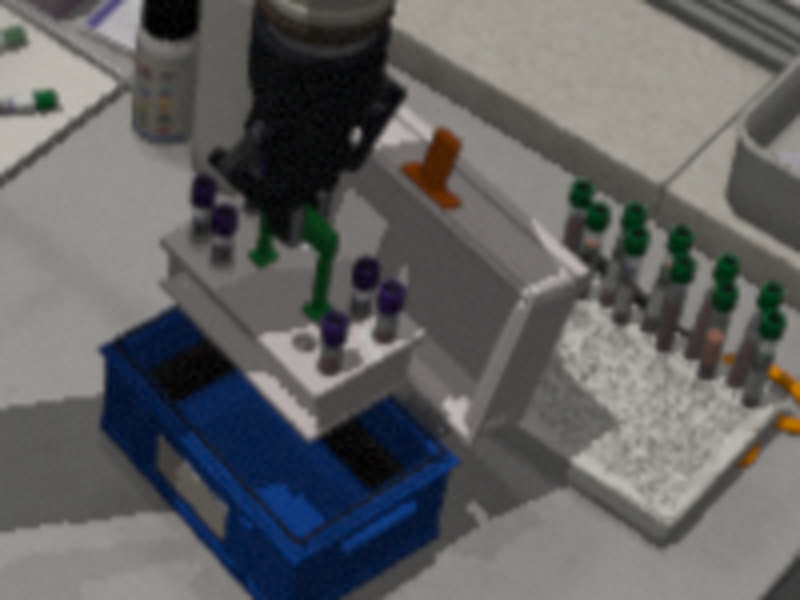

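The carrier is clear of the case and level: its wrist view is unchanged, with the deck edge at row 128. Three tubes show in the wrist picture, at (266,167), (372,165) and (270,217). The scene picture shows five, three of them at the near end, so all six are seated. The lid is still on its stop, with the tab at (410,228).

```bash
python3 -c "
from workcell import bot
print(bot.finish_job())"
```

```text
the job is handed in; nothing more can be done
None
```

I opened the lid by its tab until it rested on its stop. I then gripped the green handle, lifted the carrier straight up out of the case, and handed the job in with it held still above the case.

**Last checks, from the pictures and state just before handing in:**
- **Lid:** the tab tip is where about 1.8 rad predicts it.
- **Carrier height and position:** the TCP height of 0.258 m puts the underside at about 0.157 m, some 65 mm above the rim. It is within about 5 mm of the case's centre in plan.
- **Level:** the wrist view of the carrier looked the same before the lift, part-way up and at the top, so it did not tip.
- **Tubes:** all six are in their holes, counted across the wrist and scene pictures together because neither shows all six.
- **Time:** 15.6 s of the 58 s allowed.

**Not checked or slightly off:**
- **Bystanders:** I didn't measure them again at the end. The arm passed well above them, and I saw nothing moved in the pictures.
- **Tab position:** the wrist and fixed cameras disagreed by about 3 mm along the case's width. That caused a side force of up to 7 N while pinching the tab, which I corrected during the opening.

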